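# Morning guard check on the polishing spindle

### The job

Do the morning check of the bench polishing spindle's stop and guard: push the mushroom stop button right down, let it come up and then turn its head clockwise as far as it goes to reset it. Then take the bolt on the guard gate by its upright knob, lift the sagging bolt so that its toe comes over the keeper's bent lip while you draw it right out, pull the gate about 100 mm (a hand's width) open and stay there: the gate is sprung shut, so finish while still holding it ajar, with the bolt drawn. Leave the jar and the steel block where they are.

Things in the scene. Friction and masses are not known exactly. Their poses are not given: they have to be found in the camera images.
- guard: Fixed guard pen of grey steel and clear sheet, 400 mm wide, 265 mm deep, 150 mm high, round a small motor. Origin on the bench under the middle of its front; +x into the pen, away from the robot, +y along the front to the hinge post, z up. Vertical hinge line of the gate at x 0, y +140 mm; keeper on the other post, y -137 to -173 mm. Nothing on it rises above 198 mm except the bolt.
- gate (a joint): Gate angle, rad: 0 shut, grows as the free edge swings out of the pen (guard's -x side, towards the robot), at most 1.3. 270 mm from hinge line to free edge, 20 mm thick, rail top 150 mm above the bench; 0.38 rad is 100 mm open at the edge. A spring always shuts it: 0.5 N m when shut, 0.7 N m at 0.4 rad (3 to 5 N at the bolt knob).
- gate_edge (a point): Top of the gate's free edge, in the middle of its thickness; its axes turn with the gate (y points to the hinge, x into the pen when shut).
- bolt_knob (a point): Middle of the bolt's upright wooden knob, a vertical cylinder 22 mm in diameter, 40 mm tall (20 mm above and below this point) on a thin stem; 78 mm above the gate's rail, 228 mm above the bench, when the bolt sags. Bolt home, it is 217 mm from the hinge line. Axes as gate_edge. Clear all round; the highest things below it are two guide loops, 47 mm above the rail.
- bolt (a joint): How far the bolt is drawn out of the keeper, m: 0 home, grows as its knob moves along the gate towards the hinge (+y of the gate_edge axes), at most 0.065; stays where it is left (friction 1 to 2 N). Its end is clear of the keeper from 0.026 on. Not lifted enough, it moves only about 3 mm.
- bolt_lift (a joint): How far the bolt is lifted in its tall guide loops, m: 0 hanging at the bottom, at most 0.024. Gravity pulls it down (0.15 to 0.3 kg). Its down-turned toe clears the lip from 0.012 on (0.017 is comfortable) and must stay lifted until drawn about 0.022; then the toe can rest on the gate's rail.
- stop_box: Fixed grey box 85 x 85 mm, 75 mm high, carrying the mushroom stop; stands to the left or the right of the guard. Origin under its middle, z up.
- stop_grip (a point): Centre of the top of the stop button's grip bar, 131 mm above the bench with the head up. The black mushroom head is 46 mm in diameter; across its top stands a bar 36 mm long (along this point's x), 11 mm thick (along its y), 24 mm tall, to pinch. The axes turn with the head, z up.
- stop (a joint): How far the mushroom head is pressed, m: 0 up, 0.008 fully down (about 6 N, 2 N to start); it springs back when let go. It can be pressed on the bar's top.
- stop_turn (a joint): How far the head is turned clockwise seen from above, rad: 0 tripped, 1.05 at its stop (reset); stays where it is left (friction 0.04 N m). Turning clockwise is a negative turn about z.
- jar: Bystander: amber jar with a metal cap, 56 mm in diameter, 75 mm high, upright; origin under its middle. It and the stop box stand on opposite sides of the guard.
- dap: Bystander: steel doming block, a 50 mm cube on the bench in front of the guard's hinge end, clear of the gate's swing; origin under its middle.
There are look-alikes about, which are no part of the job. What is shaped like the stop_box but green is not meant.

How it is judged:
On the way, in this order (a step that is already met when the one before it is completed fails the run):
1. the mushroom stop is pushed right down (value of joint stop above 0.006 m), for 0.1 s.
2. the head is up again and turned clockwise to its stop (value of joint stop_turn above 0.9 rad and value of joint stop below 0.003 m), for 0.1 s.
3. the bolt is lifted over the lip and drawn clear of the keeper (value of joint bolt above 0.026 m), for 0.1 s.
At the end, for the whole second after the job is handed in: The gate is held still between 0.22 and 0.62 rad open (about 60 to 157 mm at its free edge) by the fingers, which bear on the gate or its bolt with more than 0.5 N; the bolt is drawn more than 26 mm; the stop head is up and turned at least 0.85 rad (value of joint gate between 0.22 and 0.62 rad and velocity of joint gate between -0.1 and 0.1 rad/s and value of joint bolt above 0.026 m and contact force between gate and the fingers above 0.5 N and value of joint stop_turn above 0.85 rad and value of joint stop below 0.003 m); the arm keeps its last pose, push and grip.
It fails at once if the jar or the steel block is moved more than 25 mm (distance of any of jar, dap from where it was at the start of the episode above 0.025 m).
It also fails if it takes over 58 s, if anything falls off the work surface, if the arm or the gripper's body presses on something with over 40 N, if the wrist force passes 120 N, or if a joint passes its speed limit or range.

### The arm

A 7-joint arm with a two-finger parallel gripper is mounted at the origin on the work surface. World frame = base frame: x ahead of the robot, y to its left, z up, the work surface at z = 0. Lengths are in m, angles in rad, forces in N, time in s.
With the tool pointing down it reaches from about 0.4 to 0.85 m from the base axis. Payload 4.5 kg.
Tool frame: the origin (TCP) lies midway between the tips of the shut fingers; the grasp point (between the pads) lies arm.pinch_z behind it (arm.pinch_z is the distance from the TCP to the grasp point, in m); z points along the fingers, x is the direction in which the jaws open and shut, and the axes are right-handed (so a half turn about z gives the same grasp; the last joint's range is limited). The gripper opens to 85 mm and grips with 20 to 120 N. Pads are 22 mm wide; open, the fingers measure 114 mm over their backs; the gripper's body (76 mm by 85 mm) begins 54 mm behind the grasp point. The pads swing forward as they close: fully open they stand 13 mm farther back than shut.
Start: joints at [1.324, 0.689, -0.195, 1.565, 0.157, 0.902, -0.215], TCP at [0.173, -0.601, 0.197] pointing down, gripper open.
Joint ranges: [-3.01, 3.01], [-0.46, 2.08], [-1.47, 1.51], [0.13, 2.56], [-1, 4.14], [0.04, 2.09], [-2.66, 2.66]. Speed limits (rad/s): [2.57, 2.57, 3.14, 3.14, 3.14, 3.14, 3.14].

### API

Orientations are given as a unit quaternion [w, x, y, z].
In Python, from bench import arm, cams gives the robot as it stands. The module is installed in compiled form; this text tells all that it offers.
- The arm moves only by the tool servo_tool, never from a script. Its argument "deltas" is one flat list of numbers, 7 for each row, row after row: the turn, a rotation vector about the tool's x, y, z in rad, then the shift along the tool's x, y, z in m, then the opening in per cent of the stroke, from 0 (shut) to 100 (fully open). A call has 1 to 5 rows; each row is the pose to reach, as a shift and turn from the pose commanded when the call began, along the tool's axes at that moment; what a row does not reach only later rows make up. A row lasts 1/12 s, in which the tool goes at most 41.7 mm and 7.16 degrees, less where a joint would pass 70% of its speed; a pose out of reach is approached as far as the arm can. A call with a gripper value outside its range is refused whole. The fingers move at their own pace and stop on an object; "newtons" is the grip in N (left out, the last holds). Time passes only in rows, so rows that repeat a pose let the fingers close. It gives the time, the measured TCP pose, the force and the opening at its end, in the units of the state.
- arm.get_obs(): the state, without advancing time (a new reading comes with each control period).
- cams.capture(name): name is "scene" or "top" or "wrist"; returns the picture (400x640x3 uint8, blue, green, red); there is no depth.
- cams.camera_params(name): a dict with "fx", "fy", "cx", "cy" (pixels), "R" (3x3) and "t" (3): a world point X has camera coordinates R X + t; the wrist camera has in their place "T_tool_cam" (4x4, takes a point from camera to tool coordinates, whose origin is the TCP and whose axes are the tool frame's). Camera axes: x right, y down, z forward; pixel columns grow to the right and rows downward; lengths in m; the calibration is good to about 2 mm. A picture is of the moment at which its call begins: read the wrist's pose just before it. camera_params takes no time and is no camera call.
- arm.finish_job(): hands the job in, once; it reports no verdict.
The state is a dict: "time_s": time; "joints": joint angles; "qvel": joint speeds; "effort": joint torques, N m; "eef_pos": TCP position; "orientation": TCP orientation; "ft_force": force on the tool from outside, world axes, zero at the start; "torque": the same for the moment, N m; "gripper_width": finger opening in m.
Only numpy, scipy, OpenCV 4.12 (cv2) and the standard library are available. Lean on these libraries where they do the work, as an engineer would, in place of code of your own. Each camera call takes 0.05 s, during which the arm holds its last target. There are 200 camera calls.

## Working session

There is one attempt and no reset: what is moved stays moved. The work goes in short steps, Python scripts to look and compute and a tool call to move; the robot and the scene stay as the last step left them, time stands still between calls to the robot, and variables do not carry over. Pictures are saved under pics/ and viewed, about 8 in all and at most 12, crops included, and the job is handed in when it is done.

Besides the shell and the picture viewer there is one more tool, called after "Emit:" as a command line: name --argument value ..., lists and objects as JSON in quotes. servo_tool: Moves the arm, as the interface text tells. Its arguments: {"type":"object","properties":{"deltas":{"type":"array"},"newtons":{"type":"number"}},"required":["deltas"]}

```bash
mkdir -p pics; cat > h.py <<'E'
import numpy as np, cv2
from scipy.spatial.transform import Rotation as Rn
from bench import arm, cams
def q2R(q): return Rn.from_quat([q[1],q[2],q[3],q[0]]).as_matrix()
def cam(name,o=None):
    p=cams.camera_params(name); K=np.array([[p['fx'],0,p['cx']],[0,p['fy'],p['cy']],[0,0,1]])
    if name=='wrist':
        o=o or arm.get_obs(); T=np.eye(4);T[:3,:3]=q2R(o['orientation']);T[:3,3]=o['eef_pos']
        M=np.linalg.inv(T@np.array(p['T_tool_cam'])); return K,M[:3,:3],M[:3,3]
    return K,np.array(p['R']),np.array(p['t'])
def atz(c,uv,z):
    K,R,t=c; d=R.T@np.linalg.inv(K)@np.array([*uv,1.]); o=-R.T@t
    return o+d*(z-o[2])/d[2]
def proj(c,X):
    K,R,t=c; v=K@(R@np.array(X)+t); return v[:2]/v[2]
E
python3 - <<'E'
from h import *
o=arm.get_obs(); print({k:np.round(v,3).tolist() for k,v in o.items()}, arm.pinch_z)
for n in('top','scene'): cv2.imwrite(f'pics/{n}0.png',cams.capture(n))
for n in('top','scene','wrist'): 
    K,R,t=cam(n,o); print(n,np.round(-R.T@t,3),K[0,0],np.round(R[2],2))
E
```

```text
{'time_s': 0.0, 'joints': [1.324, 0.69, -0.195, 1.566, 0.157, 0.902, -0.215], 'qvel': [0.001, -0.0, 0.002, -0.001, -0.001, 0.0, -0.001], 'effort': [-0.0, -53.962, -1.267, -15.855, 0.009, 0.009, -0.0], 'eef_pos': [0.173, -0.6, 0.196], 'orientation': [-0.0, 0.799, -0.601, -0.001], 'ft_force': [-0.487, -0.266, -0.142], 'torque': [0.0, 0.046, -0.041], 'gripper_width': 0.085} 0.0187
top [0.456 0.045 1.195] 401.8365850173363 [ 0.04 -0.02 -1.  ]
scene [0.97  0.936 1.054] 510.5357683147205 [-0.35 -0.67 -0.65]
wrist [ 0.241 -0.581  0.372] 294.3746965723645 [-0.26 -0.07 -0.96]
```

View pics/top0.png

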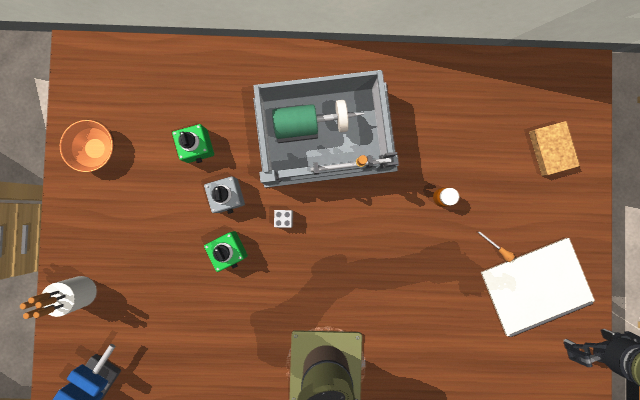

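View pics/scene0.png

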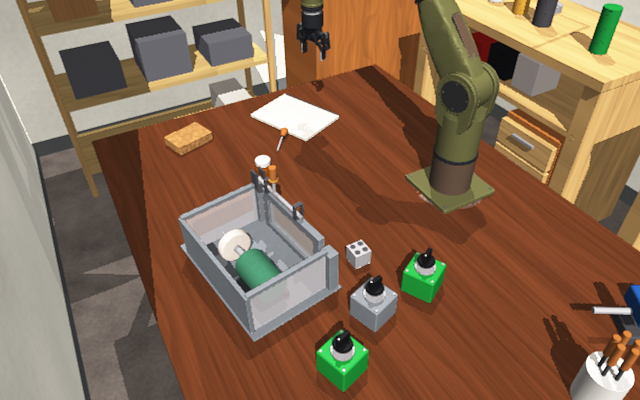

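The top view shows three boxes of the stop's shape: green (192,143), grey (223,195) and green (225,251). The grey one fits the description. The bolt's orange knob is near (362,160), the jar near (449,196) and the block near (283,218). I'll confirm with an enlarged crop.

```bash
python3 - <<'E'
import cv2,numpy as np
a=cv2.imread('pics/top0.png');b=cv2.imread('pics/scene0.png')
f=lambda i,x,y,w,h,s:cv2.resize(i[y:y+h,x:x+w],None,fx=s,fy=s,interpolation=cv2.INTER_CUBIC)
A=f(a,190,165,65,60,6);B=f(a,310,135,65*4//3+1,60,390/87)[:, :390]
C=f(a,250,140,160,60,4.875)[:,:780]
A=cv2.resize(A,(390,360));S=f(b,330,260,65,60,6);S=cv2.resize(S,(390,360))
out=np.vstack([np.hstack([A,S])[:300],C[:292]]);out=out[:598];print(out.shape);cv2.imwrite('pics/crop1.png',out)
E
```

```text
(592, 780, 3)
```

View pics/crop1.png

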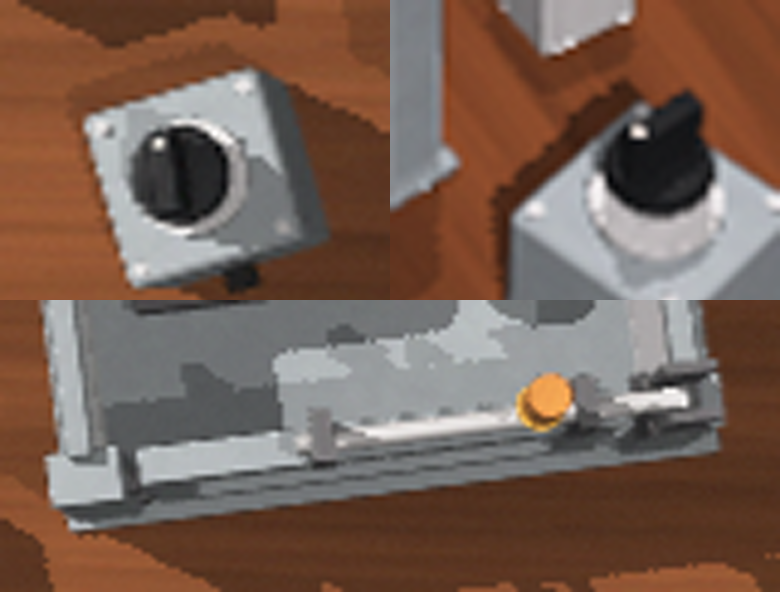

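The crop confirms the grey box. Its bar centre is at about top-view px (218,194), and the knob top is at about (362.4,160.1).

```bash
python3 - <<'E'
from h import *
c=cam('top');o=arm.get_obs()
s=atz(c,(218,194.2),.131);k=atz(c,(362.4,160.1),.248)
b=[atz(c,p,0.0) for p in((264.4,186.8),(397.3,170.8))]
g=b[0]-b[1]
print('stop',s,'knob',k,'front',b,np.linalg.norm(g),'gy ang',np.degrees(np.arctan2(g[1],g[0])))
print('jar',atz(c,(449,196),.075),'dap',atz(c,(283,218),.05))
R=q2R(o['orientation']);print(np.round(R,3))
print(np.round(np.array(cams.camera_params('wrist')['T_tool_cam']),3))
E
```

```text
stop [0.49151159 0.30065518 0.131     ] knob [ 0.57843494 -0.06509305  0.248     ] front [array([0.52195785, 0.1957814 , 0.        ]), array([ 0.58168299, -0.1993454 ,  0.        ])] 0.3996151678559685 gy ang 98.59543969429917
jar [ 0.5072801  -0.33099105  0.075     ] dap [0.43202448 0.13373756 0.05      ]
[[ 0.277 -0.961 -0.001]
 [-0.961 -0.277  0.002]
 [-0.002  0.    -1.   ]]
[[ 1.    -0.     0.001  0.   ]
 [-0.     0.962  0.272 -0.071]
 [-0.001 -0.272  0.962 -0.177]
 [ 0.     0.     0.     1.   ]]
```

```bash
cat >> h.py <<'E'
def yaw(o): 
    R=q2R(o['orientation']); return np.arctan2(R[1,0],R[0,0])
def plan(p,y,wps):
    """wps: (x,y,z,yaw) ; prints rz and tool shift for each call (tool down)"""
    p=np.array(p)
    for *w,yw in wps:
        d=np.array(w)-p; c,s=np.cos(y),np.sin(y)
        dy=(yw-y+np.pi)%(2*np.pi)-np.pi
        print('rz %.3f shift %.4f %.4f %.4f'%(-dy,c*d[0]+s*d[1],s*d[0]-c*d[1],-d[2])); p=np.array(w); y=yw
E
python3 - <<'E'
from h import *
o=arm.get_obs();y=yaw(o);W=[(.28,-.48,.30),(.40,-.34,.36),(.46,-.16,.36),(.48,.03,.36),(.49,.2,.32),(.492,.30,.26)]
plan(o['eef_pos'],y,[(*w,y+.477*(i+1)) for i,w in enumerate(W)])
E
```

```text
rz -0.477 shift -0.0856 -0.1361 -0.1042
rz -0.477 shift -0.0192 -0.1834 -0.0600
rz -0.477 shift -0.0027 -0.1897 -0.0000
rz -0.477 shift 0.0465 -0.1853 -0.0000
rz -0.477 shift 0.1067 -0.1328 0.0400
rz -0.477 shift 0.0898 -0.0440 0.0600
```

Emit:
servo_tool --deltas '[0,0,-0.477,-0.086,-0.136,-0.104,100,0,0,-0.477,-0.086,-0.136,-0.104,100,0,0,-0.477,-0.086,-0.136,-0.104,100,0,0,-0.477,-0.086,-0.136,-0.104,100,0,0,-0.477,-0.086,-0.136,-0.104,100]'

```text
time_s: 0.52
eef_pos: [0.2839, -0.4771, 0.3027]
orientation: [-0.001, 0.92, -0.391, 0.002]
ft_force: [0.1, -0.7, 0.4]
gripper_width: 0.0855
```

Emit:
servo_tool --deltas '[0,0,-0.477,-0.019,-0.183,-0.06,100,0,0,-0.477,-0.019,-0.183,-0.06,100,0,0,-0.477,-0.019,-0.183,-0.06,100,0,0,-0.477,-0.019,-0.183,-0.06,100,0,0,-0.477,-0.019,-0.183,-0.06,100]'

```text
time_s: 0.93
eef_pos: [0.4029, -0.3365, 0.3618]
orientation: [-0.001, 0.987, -0.163, 0.001]
ft_force: [0.4, -0.6, -0.5]
gripper_width: 0.0856
```

Emit:
servo_tool --deltas '[0,0,-0.477,-0.003,-0.19,0,100,0,0,-0.477,-0.003,-0.19,0,100,0,0,-0.477,-0.003,-0.19,0,100,0,0,-0.477,-0.003,-0.19,0,100,0,0,-0.477,-0.003,-0.19,0,100]'

```text
time_s: 1.35
eef_pos: [0.4606, -0.1547, 0.3607]
orientation: [-0.001, 0.997, 0.076, 0.0]
ft_force: [0.4, 0.1, 0.5]
gripper_width: 0.0853
```

Emit:
servo_tool --deltas '[0,0,-0.477,0.046,-0.185,0,100,0,0,-0.477,0.046,-0.185,0,100,0,0,-0.477,0.046,-0.185,0,100,0,0,-0.477,0.046,-0.185,0,100,0,0,-0.477,0.046,-0.185,0,100]'

```text
time_s: 1.77
eef_pos: [0.4787, 0.0346, 0.3607]
orientation: [-0.001, 0.951, 0.309, 0.001]
ft_force: [-0.6, -0.2, 1.5]
gripper_width: 0.0855
```

Emit:
servo_tool --deltas '[0,0,-0.477,0.107,-0.133,0.04,100,0,0,-0.477,0.107,-0.133,0.04,100,0,0,-0.477,0.107,-0.133,0.04,100,0,0,-0.477,0.107,-0.133,0.04,100,0,0,-0.477,0.107,-0.133,0.04,100]'

```text
time_s: 2.18
eef_pos: [0.4871, 0.2072, 0.3193]
orientation: [-0.003, 0.85, 0.526, 0.0]
ft_force: [-0.1, 1.2, 0.4]
gripper_width: 0.0854
```

Emit:
servo_tool --deltas '[0,0,-0.477,0.09,-0.044,0.06,100,0,0,-0.477,0.09,-0.044,0.06,100,0,0,-0.477,0.09,-0.044,0.06,100,0,0,-0.477,0.09,-0.044,0.06,100,0,0,-0.477,0.09,-0.044,0.06,100]'

```text
time_s: 2.6
eef_pos: [0.4901, 0.3011, 0.2587]
orientation: [-0.001, 0.705, 0.709, -0.002]
ft_force: [0.6, -1.0, -0.1]
gripper_width: 0.0855
```

```bash
python3 - <<'E'
from h import *
o=arm.get_obs();im=cams.capture('wrist');c=cam('wrist',o)
cv2.imwrite('pics/w1.png',im)
print(np.round(o['eef_pos'],4),np.degrees(yaw(o)),np.round(o['joints'],2),proj(c,[.4915,.3007,.131]))
E
```

```text
[0.4901 0.3011 0.2587] 90.38796749614745 [-0.09  0.71 -0.99  1.61  0.63  1.17  0.35] [317.72399041 186.2295419 ]
```

View pics/w1.png

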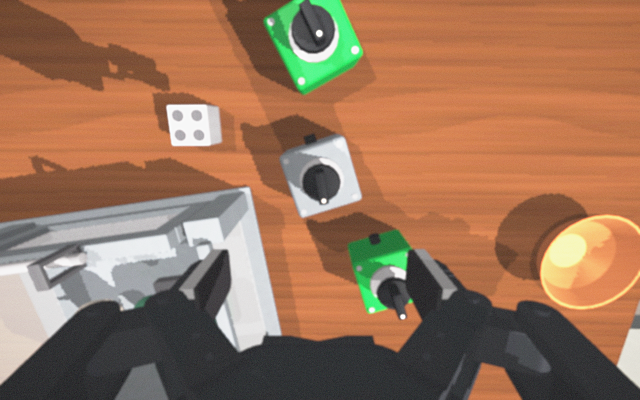

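The grey stop is at (321,182), close to its predicted position. The white dot on the bar's end is at (323,202). I'll crop in to measure the bar's angle.

```bash
python3 - <<'E'
import cv2
a=cv2.imread('pics/w1.png')[130:222,270:370];cv2.imwrite('pics/w1c.png',cv2.resize(a,None,fx=6,fy=6,interpolation=cv2.INTER_CUBIC))
E
```

```text
(no output)
```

View pics/w1c.png

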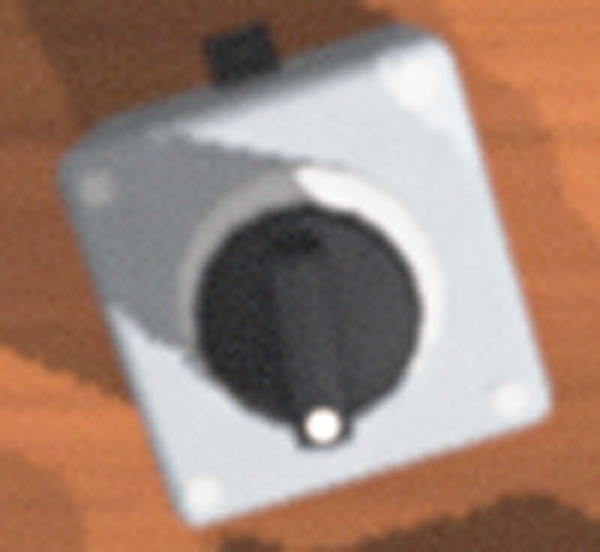

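```bash
python3 - <<'E'
from h import *
o=arm.get_obs();c=cam('wrist',o)
P=[atz(c,(270+u/6,130+v/6),.131) for u,v in((299,238),(325,443),(310,341))]
d=P[1]-P[0];a=np.arctan2(d[1],d[0]);print(P,np.linalg.norm(d),np.degrees(a))
plan(o['eef_pos'],yaw(o),[(P[2][0],P[2][1],.16,a+np.pi/2),(P[2][0],P[2][1],.135,a+np.pi/2)])
E
```

```text
[array([0.47508653, 0.30160825, 0.131     ]), array([0.51223956, 0.30635943, 0.131     ]), array([0.49345524, 0.30359211, 0.131     ])] 0.037455593265040436 7.2875059921138305
rz -0.127 shift 0.0038 0.0024 0.0995
rz -0.000 shift 0.0000 0.0000 0.0250
```

Emit:
servo_tool --deltas '[0,0,-0.127,0.004,0.0025,0.1,0,0,0,-0.127,0.004,0.0025,0.1,0,0,0,-0.127,0.004,0.0025,0.1,0,0,0,-0.127,0.004,0.0025,0.1,0,0,0,-0.127,0.004,0.0025,0.1,0]' --newtons 30

```text
time_s: 3.07
eef_pos: [0.4946, 0.3027, 0.1608]
orientation: [0.0, 0.662, 0.75, -0.0]
ft_force: [-0.2, -0.0, -0.1]
gripper_width: 0.0257
```

Emit:
servo_tool --deltas '[0,0,0,0,0,0.005,0,0,0,0,0,0,0.01,0,0,0,0,0,0,0.015,0,0,0,0,0,0,0.02,0,0,0,0,0,0,0.025,0]'

```text
time_s: 3.48
eef_pos: [0.4943, 0.304, 0.1355]
orientation: [0.0, 0.66, 0.751, 0.0]
ft_force: [0.4, -0.4, -0.1]
gripper_width: 0.0001
```

Emit:
servo_tool --deltas '[0,0,0,0,0,0.003,0,0,0,0,0,0,0.006,0,0,0,0,0,0,0.009,0,0,0,0,0,0,0.012,0,0,0,0,0,0,0.013,0]'

```text
time_s: 3.9
eef_pos: [0.4938, 0.3038, 0.1219]
orientation: [-0.0, 0.66, 0.751, -0.0]
ft_force: [0.6, -0.0, 0.7]
gripper_width: -0.0
```

Force is near zero where contact was expected, so I'll look.

```bash
python3 - <<'E'
from h import *
o=arm.get_obs();im=cams.capture('wrist');c=cam('wrist',o);s=cams.capture('scene')
print(o['ft_force'],o['eef_pos'],proj(c,o['eef_pos']),proj(cam('scene'),o['eef_pos']))
u,v=proj(cam('scene'),o['eef_pos']).astype(int)
a=cv2.resize(im[120:400,150:500],(390,312));b=cv2.resize(s[v-60:v+60,u-75:u+75],(390,312),interpolation=cv2.INTER_CUBIC)
cv2.imwrite('pics/p.png',np.hstack([a,b]))
E
```

```text
[ 0.5578836  -0.00998776  0.69200247] [0.49384972 0.30377295 0.12192979] [318.28634596 227.76547808] [374.20362925 281.84639399]
```

View pics/p.png

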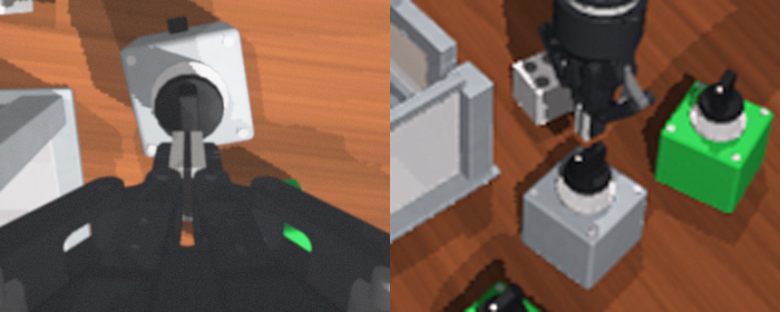

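The scene crop shows the fingertips (585,133) still a little above the bar top (597,148), so they sit higher than the nominal TCP. I'll keep lowering in small steps.

Emit:
servo_tool --deltas '[0,0,0,0,0,0.002,0,0,0,0,0,0,0.004,0,0,0,0,0,0,0.006,0,0,0,0,0,0,0.007,0,0,0,0,0,0,0.007,0]'

```text
time_s: 4.42
eef_pos: [0.4939, 0.3038, 0.1152]
orientation: [0.0, 0.66, 0.751, -0.0]
ft_force: [-0.1, 0.1, 1.2]
gripper_width: 0.0001
```

Emit:
servo_tool --deltas '[0,0,0,0,0,0.002,0,0,0,0,0,0,0.004,0,0,0,0,0,0,0.005,0,0,0,0,0,0,0.005,0]'

```text
time_s: 4.75
eef_pos: [0.4939, 0.3037, 0.1102]
orientation: [0.0, 0.66, 0.751, -0.0]
ft_force: [-0.4, 0.4, 0.2]
gripper_width: -0.0
```

```bash
python3 - <<'E'
from h import *
o=arm.get_obs();im=cams.capture('wrist');c=cam('wrist',o);s=cams.capture('scene')
u,v=proj(cam('scene'),o['eef_pos']).astype(int)
print(o['ft_force'],o['eef_pos'],proj(c,o['eef_pos']),proj(c,[.4935,.3036,.131]),u,v)
a=cv2.resize(im[120:300,230:410],(400,400),interpolation=cv2.INTER_CUBIC);b=cv2.resize(s[v-50:v+30,u-40:u+40],(400,400),interpolation=cv2.INTER_CUBIC)
cv2.imwrite('pics/p2.png',np.hstack([a,b]))
E
```

```text
[-0.38695029  0.35850766  0.2329172 ] [0.49392192 0.30373549 0.11016121] [318.28643406 227.76616949] [318.15102121 240.08327763] 373 285
```

View pics/p2.png

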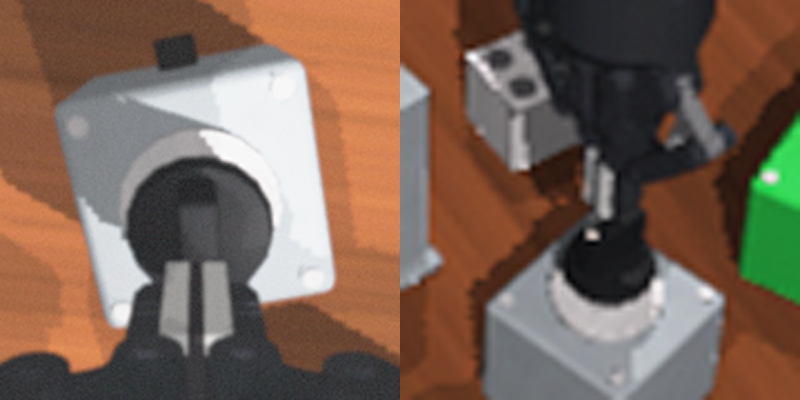

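No contact yet. The visible pad ends sit about 20 mm behind the nominal TCP, almost on the bar top, so I'll continue down gently.

Emit:
servo_tool --deltas '[0,0,0,0,0,0.002,0,0,0,0,0,0,0.003,0,0,0,0,0,0,0.004,0,0,0,0,0,0,0.005,0,0,0,0,0,0,0.005,0]'

```text
time_s: 5.27
eef_pos: [0.4939, 0.3038, 0.1052]
orientation: [0.0, 0.66, 0.751, -0.0]
ft_force: [0.0, 0.1, -0.2]
gripper_width: -0.0002
```

Emit:
servo_tool --deltas '[0,0,0,0,0,0.002,0,0,0,0,0,0,0.003,0,0,0,0,0,0,0.004,0,0,0,0,0,0,0.005,0,0,0,0,0,0,0.005,0]'

```text
time_s: 5.68
eef_pos: [0.4939, 0.3038, 0.1002]
orientation: [0.0, 0.66, 0.751, -0.0]
ft_force: [-0.3, 0.2, -0.5]
gripper_width: -0.0001
```

```bash
python3 - <<'E'
from h import *
from scipy.optimize import least_squares
o=arm.get_obs();print(o['ft_force'],o['torque'],o['eef_pos'])
o2=dict(o);o2['eef_pos']=[.4939,.3037,.1102]
cw=cam('wrist',o2);cs=cam('scene');ct=cam('top')
def tri(L):
    r=least_squares(lambda X:np.concatenate([proj(c,X)-u for c,u in L]),[.5,.3,.12]);return r.x.round(4),r.fun.round(1)
print('tip',tri([(cw,(318.7,238)),(cs,(373.5,279))]))
# bar +x end (white dot): wrist1, scene0, top0
o1=dict(o);o1['eef_pos']=[.4901,.3011,.2587];o1['orientation']=[-.001,.705,.709,-.002];c1=cam('wrist',o1)
S=(330+248/6,260+130/6);T=(190+158/6,165+143/6);W=(270+322/6,130+425/6)
print('dot all',tri([(c1,W),(cs,S),(ct,T)]));print(tri([(c1,W),(cs,S)]),tri([(ct,T),(cs,S)]))
im=cams.capture('wrist');s=cams.capture('scene')
u,v=proj(cs,[.4935,.3036,.131]).astype(int);print(u,v)
a=cv2.resize(im[120:300,230:410],(400,400),interpolation=cv2.INTER_CUBIC);b=cv2.resize(s[v-40:v+40,u-40:u+40],(400,400),interpolation=cv2.INTER_CUBIC)
cv2.imwrite('pics/p3.png',np.hstack([a,b]))
E
```

```text
[-0.25023814  0.17822125 -0.4623769 ] [-0.03941264  0.01562512 -0.03547462] [0.49392959 0.3038135  0.10024459]
tip (array([0.4929, 0.3036, 0.1296]), array([-0.3,  0.2,  1.2,  0.5]))
dot all (array([0.5063, 0.3068, 0.1333]), array([-0.1, -0.4, -0.6, -0.1, -0.7, -0.3]))
(array([0.5063, 0.307 , 0.1339]), array([ 0.2, -0.2, -0.6, -0.2])) (array([0.5047, 0.306 , 0.1311]), array([-0.2,  0.3, -0.3,  0. ]))
374 279
```

View pics/p3.png

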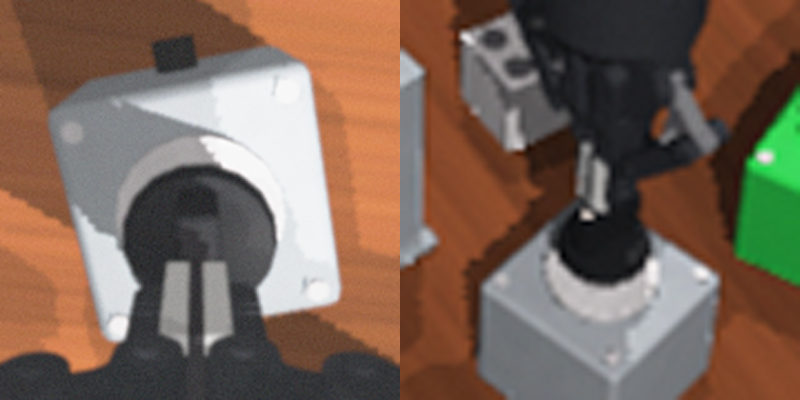

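The dot on the bar's end is still at scene px (371.5,281.6), so the head hasn't moved. The pads are just reaching the bar, so I'll keep going down gently.

Emit:
servo_tool --deltas '[0,0,0,0,0,0.002,0,0,0,0,0,0,0.004,0,0,0,0,0,0,0.005,0,0,0,0,0,0,0.006,0,0,0,0,0,0,0.006,0]'

```text
time_s: 6.2
eef_pos: [0.4941, 0.304, 0.0945]
orientation: [0.0, 0.66, 0.751, 0.0]
ft_force: [-0.0, -0.3, 2.5]
gripper_width: -0.0
```

Emit:
servo_tool --deltas '[0,0,0,0,0,0.003,0,0,0,0,0,0,0.006,0,0,0,0,0,0,0.008,0,0,0,0,0,0,0.008,0,0,0,0,0,0,0.008,0]'

```text
time_s: 6.62
eef_pos: [0.4943, 0.3042, 0.0882]
orientation: [0.001, 0.66, 0.751, 0.001]
ft_force: [-2.0, -3.5, 15.7]
gripper_width: 0.0
```

The head is bottomed: 15.7 N and travel stopped. Contact came at TCP z≈0.0965, so the real tips are about 34 mm behind the TCP. I'll hold briefly, rise and open.

Emit:
servo_tool --deltas '[0,0,0,0,0,0,0,0,0,0,0,0,0,0,0,0,0,0,0,-0.015,0,0,0,0,0,0,-0.03,0,0,0,0,0,0,-0.03,50]'

```text
time_s: 7.03
eef_pos: [0.495, 0.3056, 0.1194]
orientation: [0.0, 0.66, 0.751, 0.002]
ft_force: [0.4, 0.3, 0.9]
gripper_width: 0.0107
```

Emit:
servo_tool --deltas '[0,0,0,0,0,0,50,0,0,0,0,0,0,50,0,0,0,0,0,0,50,0,0,0,0,0,0,50,0,0,0,0,0,0,50]'

```text
time_s: 7.45
eef_pos: [0.4938, 0.3036, 0.1159]
orientation: [-0.0, 0.66, 0.751, -0.001]
ft_force: [0.5, 0.1, -0.0]
gripper_width: 0.0426
```

Emit:
servo_tool --deltas '[0,0,0,0,0,0.01,50,0,0,0,0,0,0.02,50,0,0,0,0,0,0.03,50,0,0,0,0,0,0.037,50,0,0,0,0,0,0.037,50]'

```text
time_s: 7.87
eef_pos: [0.493, 0.3026, 0.0771]
orientation: [-0.0, 0.66, 0.751, -0.002]
ft_force: [0.6, -0.3, 0.3]
gripper_width: 0.0427
```

```bash
python3 - <<'E'
from h import *
o=arm.get_obs();im=cams.capture('wrist');s=cams.capture('scene')
print(o['ft_force'],o['eef_pos'],o['gripper_width'],np.round(o['joints'],2))
u,v=374,279
a=cv2.resize(im[110:310,220:420],(400,400),interpolation=cv2.INTER_CUBIC);b=cv2.resize(s[v-50:v+50,u-50:u+50],(400,400),interpolation=cv2.INTER_CUBIC)
cv2.imwrite('pics/p4.png',np.hstack([a,b]))
E
```

```text
[ 0.61287388 -0.33181485  0.29328406] [0.49298505 0.30263185 0.07708883] 0.04266160681237987 [-0.17  0.93 -0.85  1.79  0.9   0.87  0.25]
```

View pics/p4.png

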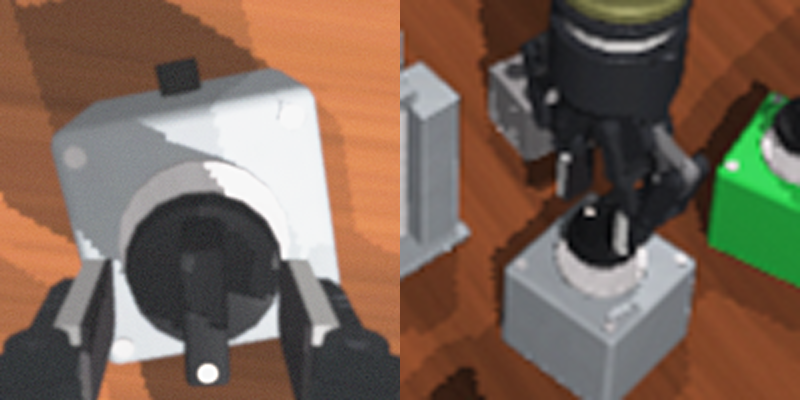

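The pads flank the bar well: pads at columns 110 and 285, bar at 205. Now close and turn clockwise.

Emit:
servo_tool --deltas '[0,0,0,0,0,-0.002,0,0,0,0,0,0,-0.002,0,0,0,0,0,0,-0.002,0,0,0,0,0,0,-0.002,0,0,0,0,0,0,-0.002,0]' --newtons 30

```text
time_s: 8.38
eef_pos: [0.4943, 0.305, 0.0822]
orientation: [-0.0, 0.66, 0.751, 0.001]
ft_force: [-0.5, 2.4, 1.9]
gripper_width: 0.0101
```

Emit:
servo_tool --deltas '[0,0,0.1,0,0,0,0,0,0,0.2,0,0,0,0,0,0,0.3,0,0,0,0,0,0,0.4,0,0,0,0,0,0,0.5,0,0,0,0]'

```text
time_s: 8.8
eef_pos: [0.4942, 0.3041, 0.0818]
orientation: [0.0, 0.827, 0.562, 0.0]
ft_force: [0.1, -1.0, 2.9]
gripper_width: 0.01
```

Emit:
servo_tool --deltas '[0,0,0.1,0,0,0,0,0,0,0.2,0,0,0,0,0,0,0.3,0,0,0,0,0,0,0.4,0,0,0,0,0,0,0.5,0,0,0,0]'

```text
time_s: 9.22
eef_pos: [0.4939, 0.3035, 0.0817]
orientation: [0.001, 0.939, 0.343, 0.0]
ft_force: [-0.1, 0.1, 1.6]
gripper_width: 0.0101
```

Emit:
servo_tool --deltas '[0,0,0.05,0,0,0,0,0,0,0.1,0,0,0,0,0,0,0.1,0,0,0,0,0,0,0.1,0,0,0,0]'

```text
time_s: 9.55
eef_pos: [0.4939, 0.3035, 0.0816]
orientation: [0.001, 0.954, 0.3, 0.0]
ft_force: [1.0, -2.4, 1.9]
gripper_width: 0.0102
```

```bash
python3 - <<'E'
from h import *
o=arm.get_obs();print(o['ft_force'],o['torque'],o['eef_pos'],np.degrees(yaw(o)),o['gripper_width'],np.round(o['joints'],2))
E
```

```text
[ 1.02863873 -2.44565486  1.92066398] [-0.46444095 -0.25346169  3.29114329] [0.4938933  0.30352395 0.08161739] 34.870085411567416 0.01019093084384129 [-0.3   0.85 -0.59  1.79  0.69  0.72 -0.66]
```

The head has reached its stop: turned about 1.09 rad with 3.3 N m reaction. Release it, rise and go above the bolt knob.

```bash
python3 - <<'E'
from h import *
o=arm.get_obs();r=np.radians
plan([.4939,.3035,.081],r(34.9),[(.494,.3035,.19,r(34.9)),(.52,.19,.29,r(25)),(.55,.05,.29,r(16)),(.575,-.07,.28,r(8.6))])
E
```

```text
rz -0.000 shift 0.0001 0.0001 -0.1090
rz 0.173 shift -0.0436 0.1080 -0.1000
rz 0.157 shift -0.0320 0.1396 -0.0000
rz 0.129 shift -0.0090 0.1222 0.0100
```

Emit:
servo_tool --deltas '[0,0,0,0,0,0,50,0,0,0,0,0,0,50,0,0,0,0,0,0,50,0,0,0,0,0,0,50]'

```text
time_s: 9.88
eef_pos: [0.4945, 0.3035, 0.0813]
orientation: [-0.0, 0.956, 0.293, -0.0]
ft_force: [0.7, -0.3, -0.4]
gripper_width: 0.0426
```

Emit:
servo_tool --deltas '[0,0,0,0,0,-0.02,60,0,0,0,0,0,-0.04,60,0,0,0,0,0,-0.07,60,0,0,0,0,0,-0.11,60,0,0,0,0,0,-0.11,60]'

```text
time_s: 10.3
eef_pos: [0.4972, 0.3077, 0.1983]
orientation: [-0.003, 0.956, 0.294, 0.005]
ft_force: [0.0, 0.4, 0.8]
gripper_width: 0.0511
```

Emit:
servo_tool --deltas '[0,0,0.173,-0.0436,0.108,-0.1,60,0,0,0.173,-0.0436,0.108,-0.1,60,0,0,0.173,-0.0436,0.108,-0.1,60,0,0,0.173,-0.0436,0.108,-0.1,60,0,0,0.173,-0.0436,0.108,-0.1,60]'

```text
time_s: 10.72
eef_pos: [0.5231, 0.1849, 0.2948]
orientation: [0.001, 0.979, 0.206, 0.003]
ft_force: [1.5, -0.5, -0.6]
gripper_width: 0.0514
```

Emit:
servo_tool --deltas '[0,0,0.157,-0.032,0.14,0,60,0,0,0.157,-0.032,0.14,0,60,0,0,0.157,-0.032,0.14,0,60,0,0,0.157,-0.032,0.14,0,60,0,0,0.157,-0.032,0.14,0,60]'

```text
time_s: 11.13
eef_pos: [0.5486, 0.0424, 0.2902]
orientation: [0.002, 0.992, 0.128, -0.001]
ft_force: [0.8, 0.1, -0.5]
gripper_width: 0.0513
```

Emit:
servo_tool --deltas '[0,0,0.129,-0.009,0.122,0.01,60,0,0,0.129,-0.009,0.122,0.01,60,0,0,0.129,-0.009,0.122,0.01,60,0,0,0.129,-0.009,0.122,0.01,60,0,0,0.129,-0.009,0.122,0.01,60]'

```text
time_s: 11.55
eef_pos: [0.5713, -0.0727, 0.2802]
orientation: [-0.0, 0.998, 0.067, -0.001]
ft_force: [-0.5, 1.4, -0.0]
gripper_width: 0.0512
```

```bash
python3 - <<'E'
from h import *
o=arm.get_obs();im=cams.capture('wrist');c=cam('wrist',o);t=cams.capture('top')
print(o['eef_pos'],np.degrees(yaw(o)),o['gripper_width'],np.round(o['joints'],2),proj(c,[.578,-.065,.248]))
cv2.imwrite('pics/w2raw.png',im)
cv2.putText
b=cv2.resize(t[165:225,190:250],(240,240),interpolation=cv2.INTER_CUBIC)
out=im[0:400,100:560].copy();out=cv2.resize(out,(552,480));pad=np.zeros((480,240,3),np.uint8);pad[:240]=b
cv2.imwrite('pics/w2.png',np.hstack([out,pad]))
E
```

```text
[ 0.57130432 -0.07272187  0.28024275] 7.6676647815865735 0.0512227626763332 [ 0.42  0.59 -0.64  1.59  0.38  1.09 -0.19] [325.73194151 205.39283646]
```

View pics/w2.png

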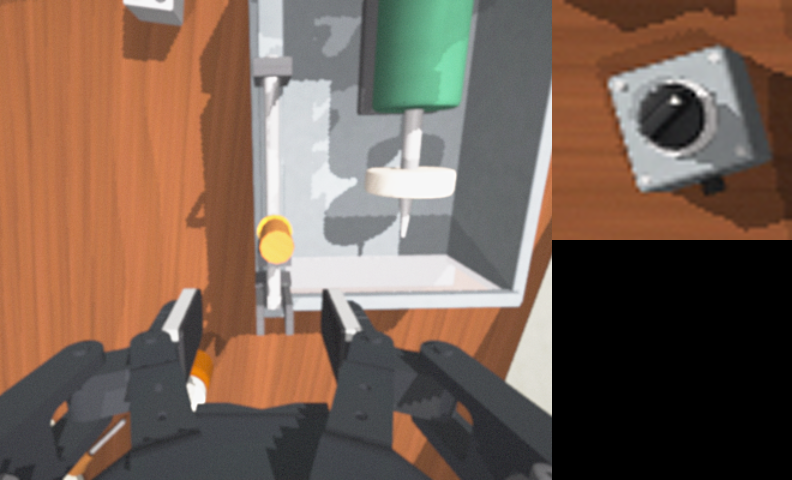

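The inset shows the stop head turned clockwise, with its dot now at the upper right. In the wrist view the knob top is at crop (276,244), i.e. raw px (330,203.3).

```bash
python3 - <<'E'
from h import *
o=arm.get_obs();c=cam('wrist',o);k=atz(c,(330,203.3),.248);print(k)
a=atz(c,(100+268/1.2,80/1.2),.185);b=atz(c,(100+274/1.2,295/1.2),.185);d=a-b;print('rod',a,b,np.degrees(np.arctan2(d[1],d[0])))
r=np.radians;p=o['eef_pos']
plan(p,yaw(o),[(k[0],k[1],.25,r(8.6)),(k[0],k[1],.18,r(8.6))])
E
```

```text
[ 0.58093253 -0.05887479  0.248     ]
rod [0.56212169 0.0426471  0.185     ] [ 0.59132464 -0.12063701  0.185     ] 100.13999645017584
rz -0.009 shift 0.0109 -0.0081 0.0312
rz -0.000 shift 0.0000 0.0000 0.0700
```

Emit:
servo_tool --deltas '[0,0,-0.02,0.01,-0.0094,0.01,60,0,0,-0.02,0.01,-0.0094,0.02,60,0,0,-0.02,0.01,-0.0094,0.03,60,0,0,-0.02,0.01,-0.0094,0.03,60,0,0,-0.02,0.01,-0.0094,0.03,60]'

```text
time_s: 12.07
eef_pos: [0.5791, -0.0595, 0.2503]
orientation: [0.0, 0.997, 0.08, -0.001]
ft_force: [-0.2, 0.2, 0.2]
gripper_width: 0.0512
```

Emit:
servo_tool --deltas '[0,0,0,0,0,0.018,60,0,0,0,0,0,0.036,60,0,0,0,0,0,0.054,60,0,0,0,0,0,0.072,60,0,0,0,0,0,0.072,60]'

```text
time_s: 12.48
eef_pos: [0.5776, -0.0606, 0.1767]
orientation: [0.0, 0.997, 0.08, -0.003]
ft_force: [-0.4, -0.1, -0.8]
gripper_width: 0.051
```

```bash
python3 - <<'E'
from h import *
o=arm.get_obs();im=cams.capture('wrist');s=cams.capture('scene')
u,v=proj(cam('scene'),[.580,-.062,.228]).astype(int)
print(o['ft_force'],o['eef_pos'],o['gripper_width'],u,v)
a=cv2.resize(im[100:350,195:445],(400,400),interpolation=cv2.INTER_CUBIC);b=cv2.resize(s[v-50:v+50,u-50:u+50],(400,400),interpolation=cv2.INTER_CUBIC)
cv2.imwrite('pics/p5.png',np.hstack([a,b]))
E
```

```text
[-0.41358483 -0.09312395 -0.75975716] [ 0.57763346 -0.06055049  0.17665459] 0.05097090407827859 272 173
```

View pics/p5.png

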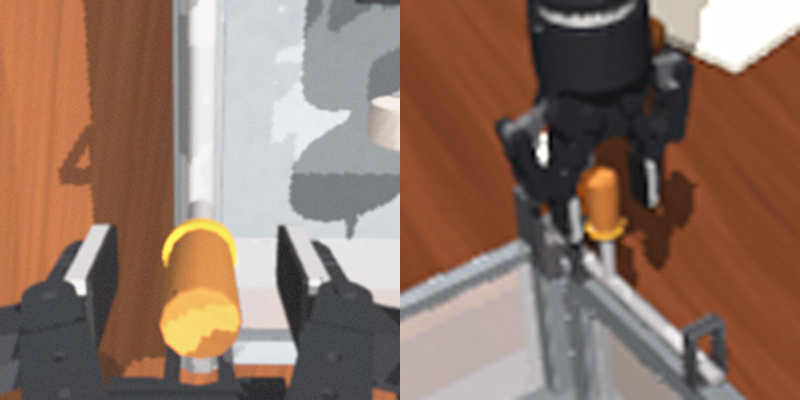

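The knob stands centrally between the open pads: column 200 between 115 and 280, at the right height. Close and lift.

Emit:
servo_tool --deltas '[0,0,0,0,0,0,0,0,0,0,0,0,0,0,0,0,0,0,0,0,0,0,0,0,0,0,0,0,0,0,0,0,0,0,0]' --newtons 50

```text
time_s: 13.0
eef_pos: [0.579, -0.0601, 0.181]
orientation: [0.001, 0.997, 0.08, -0.001]
ft_force: [-4.6, -0.2, 6.5]
gripper_width: 0.0209
```

Emit:
servo_tool --deltas '[0,0,0,0,0,-0.004,0,0,0,0,0,0,-0.008,0,0,0,0,0,0,-0.012,0,0,0,0,0,0,-0.016,0,0,0,0,0,0,-0.018,0]'

```text
time_s: 13.42
eef_pos: [0.579, -0.0601, 0.1978]
orientation: [0.0, 0.997, 0.08, -0.001]
ft_force: [-4.5, -0.4, -3.5]
gripper_width: 0.0207
```

Emit:
servo_tool --deltas '[0,0,0,0,0,-0.002,0,0,0,0,0,-0.003,-0.002,0,0,0,0,0,-0.008,-0.002,0,0,0,0,0,-0.014,-0.002,0,0,0,0,0,-0.02,-0.002,0]'

```text
time_s: 13.83
eef_pos: [0.576, -0.0409, 0.1992]
orientation: [0.001, 0.997, 0.079, -0.001]
ft_force: [-4.6, -1.0, -1.8]
gripper_width: 0.0208
```

Emit:
servo_tool --deltas '[0,0,0,0,-0.006,0,0,0,0,0,0,-0.012,0,0,0,0,0,0,-0.018,0,0,0,0,0,0,-0.024,0,0,0,0,0,0,-0.024,0,0]'

```text
time_s: 14.25
eef_pos: [0.572, -0.0146, 0.1994]
orientation: [-0.0, 0.997, 0.081, -0.001]
ft_force: [-5.5, 0.8, -2.1]
gripper_width: 0.0205
```

```bash
python3 - <<'E'
from h import *
o=arm.get_obs();print(o['ft_force'],o['eef_pos'],np.degrees(yaw(o)),np.round(o['joints'],2))
# hinge: from knob start along gate y 217 mm; arc in steps
g=np.radians(9.0);u=np.array([-np.sin(g),np.cos(g)]);k0=np.array([.579,-.060]);H=k0+.217*u
p=np.array(o['eef_pos'][:2]);r=np.linalg.norm(p-H);print(H,r)
y=yaw(o);w=[]
for i in range(1,6):
    th=.08*i; d=-(np.cos(th)*u+np.sin(th)*np.array([np.cos(g),np.sin(g)])); q=H+r*d; w.append((*q,o['eef_pos'][2],y-th))
c,s=np.cos(y),np.sin(y)
for q in w: e=np.array(q[:2])-p; print('from now: x %.4f y %.4f'%(c*e[0]+s*e[1],s*e[0]-c*e[1]))
E
```

```text
[-5.48564242  0.80799393 -2.06502444] [ 0.57196473 -0.01462176  0.19939123] 9.274244457059744 [ 0.29  0.67 -0.6   1.71  0.46  0.91 -0.33]
[0.54505372 0.15432837] 0.17107994465478527
from now: x -0.0138 y -0.0006
from now: x -0.0274 y -0.0023
from now: x -0.0408 y -0.0051
from now: x -0.0539 y -0.0089
from now: x -0.0667 y -0.0138
```

The bolt is drawn about 46 mm without resistance. Swing the gate along its arc: two calls of 0.2 rad.

Emit:
servo_tool --deltas '[0,0,0.04,-0.0069,-0.0002,0,0,0,0,0.08,-0.0138,-0.0006,0,0,0,0,0.12,-0.0206,-0.0013,0,0,0,0,0.16,-0.0274,-0.0023,0,0,0,0,0.2,-0.0341,-0.0036,0,0]'

```text
time_s: 14.67
eef_pos: [0.5415, -0.0165, 0.2004]
orientation: [-0.001, 1.0, -0.02, 0.003]
ft_force: [2.1, -0.0, -3.2]
gripper_width: 0.0206
```

Emit:
servo_tool --deltas '[0,0,0.04,-0.0069,-0.0002,0,0,0,0,0.08,-0.0138,-0.0006,0,0,0,0,0.12,-0.0206,-0.0013,0,0,0,0,0.16,-0.0274,-0.0023,0,0,0,0,0.2,-0.0341,-0.0036,0,0]'

```text
time_s: 15.08
eef_pos: [0.5082, -0.012, 0.2006]
orientation: [-0.001, 0.993, -0.12, 0.004]
ft_force: [3.3, -0.4, -2.2]
gripper_width: 0.0205
```

Emit:
servo_tool --deltas '[0,0,0,0,0,0,0,0,0,0,0,0,0,0,0,0,0,0,0,0,0,0,0,0,0,0,0,0,0,0,0,0,0,0,0]'

```text
time_s: 15.5
eef_pos: [0.5064, -0.0129, 0.1998]
orientation: [-0.001, 0.993, -0.12, 0.001]
ft_force: [4.1, 0.4, -2.6]
gripper_width: 0.0206
```

```bash
python3 - <<'E'
from h import *
o=arm.get_obs();t=cams.capture('top');s=cams.capture('scene')
print(o['ft_force'],o['eef_pos'],np.degrees(yaw(o)),o['gripper_width'],np.abs(o['qvel']).max())
a=cv2.resize(t[110:240,180:440],(520,260),interpolation=cv2.INTER_CUBIC)
a=cv2.resize(t[100:240,190:470],(780,390)[:2],interpolation=cv2.INTER_CUBIC)[:, :]
a=cv2.resize(a,(400,200*1));A=cv2.resize(t[125:265,200:340],(0,0),fx=2.8,fy=2.8)
B=cv2.resize(t[100:240,290:470],(504,392),interpolation=cv2.INTER_CUBIC)
C=cv2.resize(t[165:225,190:250],(280,196));D=cv2.resize(s[110:250,220:420],(280,196))
cv2.imwrite('pics/end.png',np.hstack([B,np.vstack([C,D])]))
E
```

```text
[ 4.1436276   0.44735457 -2.64054345] [ 0.50641461 -0.01293761  0.19977081] -13.729658202257532 0.020606331465060513 0.008451881257741156
```

View pics/end.png

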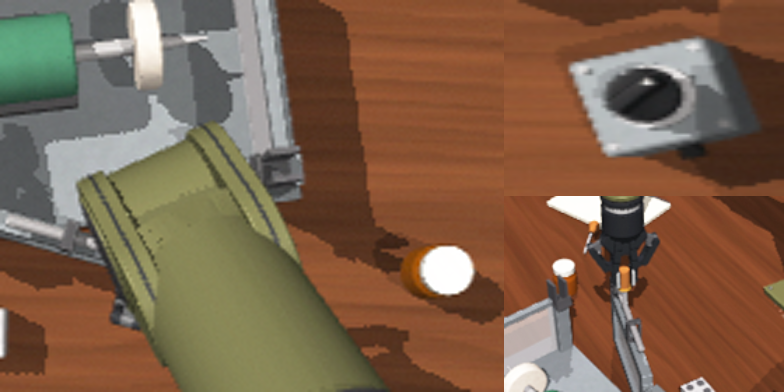

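The gate stands open with the knob in the fingers, pulled back by about 4 N. The stop is reset, and the jar and block are in place, so I'll hand in.

```bash
python3 -c "
from bench import arm
print(arm.finish_job())"
```

```text
the job is handed in; nothing more can be done
None
```

The morning check is done and handed in at about 15.6 s of the 58 s allowed. No verdict is reported, so the figures below are my own checks.

- **Stop pressed:** I pushed the grey mushroom stop down until travel ended, at 15.7 N, then let it come up.
- **Stop reset:** I pinched the bar and turned it clockwise about 1.09 rad, until it met its stop with 3.3 N m of reaction. The top camera showed the head still turned afterwards.
- **Bolt:** I lifted it about 18 mm by its knob and drew it about 46 mm. It met only about 1 N of resistance, so the toe did not catch on the lip.
- **Gate:** It is held at about 0.4 rad by the gripped knob, with the arm still and the spring pulling back at about 4 N. The last pictures show the gate ajar.
- **Jar and block:** Neither was touched, and both appear in place in the last pictures.

**Disagreements:**
- The shut fingertips touched the bar about 34 mm higher than the reported TCP would put them. I therefore worked from contact force and pictures rather than the nominal height.
- My two camera estimates of the knob position differed by about 6 mm, which was within what the pads could take.
- I read the bolt travel and gate angle from the tool's motion, not from the joints themselves.

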